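# Change the cartridge of a washbasin mixer tap

## Task

Change this tap's cartridge: pull the worn brown one out of the tap and drop it into the grey scrap tub, then put the new white one into the bore, turned so that its red key slips down the keyway. Push it fully home against the springs until its collar sits on the rim, as you would while someone screws on the nut, and finish holding it pressed down there: do not let go. Leave the other things on the counter where they are.

Things in the scene. Friction and masses are not known exactly. Their poses are not given: they have to be found in the camera images.
- faucet: Mixer tap, fixed to the white counter behind the oval bowl; lever and bonnet nut are off. Chrome body 54 mm across; spout 145 mm long along the tap's own -x, over the bowl, its top 75 mm up. On top an open brass neck 46 mm across, its rim 95 mm above the counter. Keyway on the tap's own +x side, away from the spout. Origin: on the counter, on the bore's axis; z up. Turned up to 0.4 rad.
- rim (a point): Centre of the mouth of the tap's bore, level with the neck's rim; axes as the tap's. The bore is 30 mm across with a short bevel at its mouth; the keyway is a straight slot 8.6 mm wide cut through the neck's wall from the rim down, on its +x side.
- seat (a joint): How far the sprung rubber seats in the bore are pushed down (m). At 0 their top is 32 mm below the rim, so that a cartridge left alone rests with its collar 4 mm above the rim; at 0.004 the collar is on the rim: home. The springs push up with about 4 N at 0 and 11 N at 0.004, and lift the cartridge again when it is let go.
- old: The worn cartridge, brown with scale, 90 g, at the start standing loosely in the tap's bore on the seats with its key in the keyway; it lifts straight out by about 40 mm. Same shape as the new one. Origin: centre of the barrel's underside; z up along the stem; x towards the key.
- old_collar (a point): On the worn cartridge's axis, in the plane of the collar's underside, 36 mm above its origin.
- old_stem (a point): On the worn cartridge's axis, the height to grip its square stem, 63 mm above its origin; axes as the cartridge's.
- new: New cartridge, white, brass stem, about 90 g, upright on its barrel on the dark blue mat. Barrel 28 mm across, 36 mm long (its lowest 6 mm tapers to 20 mm), then a collar 42 mm across, 5 mm thick, then the stem; 75 mm in all. A red key, 6 mm wide, stands 3.5 mm out of the barrel's side, from 12 mm above the underside up to the collar. Origin: centre of the underside; z up; x towards the key.
- new_collar (a point): On the new cartridge's axis, in the plane of the collar's underside, 36 mm above its origin. A red bar on top of the collar shows from above where the key is. If the key is turned wrongly the barrel enters 12 mm, then the key stands on the rim.
- new_stem (a point): On the new cartridge's axis, 63 mm above its origin: where to grip the square stem, 12 x 12 mm, 34 mm tall from the collar's top, its flats facing the cartridge's x and y. Its top is 12 mm above this point, the collar's top 22 mm below. Axes as the cartridge's.
- scrap: Grey open plastic tub for scrap, loose, 170 mm (its x) by 220 mm (its y), 90 mm high, walls and floor 4 mm. Origin: centre of its underside. It stands on one side of the bowl and the mat with the new parts on the other; which is where changes.
- nut: The tap's chrome bonnet nut, a ring 57 mm across and 18 mm high, lying on the mat (4 mm thick). Origin: centre of its underside. To be left alone.
- handle: The tap's chrome lever handle, a dome 50 mm across and 34 mm high with a thin lever 95 mm out along its x, up to 52 mm high, on the mat. Origin: centre of the dome's underside. To be left alone.
- wrench: Steel spanner, 200 mm long along its x, 8 mm thick, lying on the counter behind the tap. Origin: centre of its underside. To be left alone.
- screwdriver: Screwdriver with an orange handle, 190 mm long along its x, 26 mm thick, lying on the counter behind the tap. Origin: centre of its underside. To be left alone.
- soap: Amber soap bottle with a white pump, 62 mm across, 175 mm high, on the counter behind the tap. Origin: centre of its underside. To be left alone.
- cup: Blue ceramic cup with two toothbrushes, 72 mm across, 95 mm high (brushes to 190 mm), on the counter behind the tap. Origin: centre of its underside. To be left alone.
There are look-alikes about, which are no part of the job. What is shaped like the new but turquoise is not meant. What is shaped like the old but green is not meant.

How it is judged (in metres and radians):
On the way, in this order (a step that is already met when the one before it is completed fails the run):
1. the worn cartridge lies in the scrap tub, let go (x of old in the frame of scrap between -0.082 and 0.082 m and y of old in the frame of scrap between -0.107 and 0.107 m and z of old in the frame of scrap between 0 and 0.085 m and z of old_collar in the frame of scrap below 0.085 m and contact force between the fingers and old below 0.1 N), for 0.3 s.
2. the new cartridge is in the bore with its key in the keyway (collar within 12 mm of the rim) (horizontal distance between new_collar and rim below 0.003 m and angle between new's own z axis and vertical below 0.06 rad and angle between the x axis of new and the x axis of faucet, either way round below 0.3 rad and z of new_collar in the frame of rim below 0.012 m), for 0.1 s.
At the end, for the whole second after the job is handed in: New cartridge held in the bore: within 3 mm of its axis, upright, key in the keyway (within 0.3 rad), collar at most 1.5 mm above the rim, seats down at least 2.3 mm, fingers on it, pressed down with over 6 N. Worn cartridge at rest in the upright scrap tub, let go (all of step 1 and horizontal distance between new_collar and rim below 0.003 m and angle between new's own z axis and vertical below 0.06 rad and angle between the x axis of new and the x axis of faucet, either way round below 0.3 rad and z of new_collar in the frame of rim below 0.0015 m and value of joint seat above 0.0023 m and contact force between new and faucet above 6 N and contact force between the fingers and new above 5 N and linear speed of old below 0.05 m/s and angle between scrap's own z axis and vertical below 0.15 rad and linear speed of new below 0.02 m/s); the arm keeps its last pose, push and grip.
It fails at once if the nut, handle, wrench, screwdriver, soap or cup is moved by more than 40 mm (distance of any of nut, handle, wrench, screwdriver, soap, cup from where it was at the start of the episode above 0.04 m).
It fails at once if the scrap tub is pushed more than 60 mm (distance of scrap from where it was at the start of the episode above 0.06 m).
It fails at once if the soap bottle or the cup is knocked over (angle between any of soap, cup's own z axis and vertical above 0.5 rad).
It also fails if it takes over 59 s, if anything falls off the work surface, if the arm or the gripper's body presses on something with over 40 N, if the wrist force passes 120 N, or if a joint passes its speed limit or range.

## Robot

A 7-joint arm with a two-finger parallel gripper is mounted at the origin on the work surface. World frame = base frame: x ahead of the robot, y to its left, z up, the work surface at z = 0. Lengths are in m, angles in degrees, forces in N, time in s.
With the tool pointing down it reaches from about 0.425 to 1.025 m from the base axis. Payload 9.4 kg.
Tool frame: the origin (TCP) lies on the centre line of the jaws, within the pads' length; the fingertips stand 19 mm ahead of it and the grasp point (between the pads) is the TCP (bot.tcp_to_tips is the distance from the TCP to the fingertips, in m); z points along the fingers, x is the direction in which the jaws open and shut, and the axes are right-handed (so a half turn about z gives the same grasp; the last joint's range is limited). The gripper opens to 85 mm and grips with 20 to 120 N. Pads are 22 mm wide; open, the fingers measure 114 mm over their backs; the gripper's body (76 mm by 85 mm) begins 54 mm behind the grasp point. The pads swing forward as they close: fully open they stand 13 mm farther back than shut.
Start: joints at [-74.868, 34.337, -0.143, 91.639, 0.103, 54.024, -4.572], TCP at [0.242, 0.683, 0.25] pointing down, gripper open.
Joint ranges: [-147.43, 147.43], [-19.82, 112.94], [-74.19, 73.91], [6.32, 146.72], [-59.91, 239.91], [6.04, 106.73], [-150.56, 150.56]. Speed limits (degrees/s): [127.2, 127.2, 172.46, 172.46, 180, 180, 180].

## Interface

Orientations are given as a 3x3 rotation matrix whose columns are the frame's x, y, z axes.
In Python, from station import status, eyes, workorder, bot gives the robot as it stands. The module is installed in compiled form; this text tells all that it offers.
- The arm moves only by the tool servo_tool, never from a script. Its argument "increments" is a list of rows, each an object with "gripper": the gripper's target within -1 to 1 (fully open at 1, half-way at 0, shut at -1); "xyz": the shift along the tool's x, y, z in mm, a list of three; "roll": the turn about the tool's z in rad. In form: [{"gripper": gripper, "xyz": [dx, dy, dz], "roll": roll}, ...]. A call has 1 to 5 rows; each row is the pose to reach, as a shift and turn from the pose commanded when the call began, along the tool's axes at that moment; what a row does not reach only later rows make up. A row lasts 1/12 s, in which the tool goes at most 41.7 mm and 7.16 degrees, less where a joint would pass 70% of its speed; a pose out of reach is approached as far as the arm can. A call with a gripper value outside its range is refused whole. The fingers move at their own pace and stop on an object; "squeeze" is the grip in N (left out, the last holds). Time passes only in rows, so rows that repeat a pose let the fingers close. It gives the time, the measured TCP pose, the force and the opening at its end, in the units of the state.
- status.get_state(): the state, without advancing time (a new reading comes with each control period).
- eyes.grab_frame(name): name is "side" or "top" or "wrist"; returns (picture, depth): 400x640x3 uint8, red, green, blue; 400x640 float32, m along the optical axis (not along the pixel's ray), 0 where there is no reading.
- eyes.camera_params(name): a dict with "camera_matrix" (3x3 intrinsics, pixels), "world_from_camera" (4x4, takes a point from camera to world coordinates); the wrist camera has in their place "mount" (4x4, takes a point from camera to tool coordinates, whose origin is the TCP and whose axes are the tool frame's). Camera axes: x right, y down, z forward; pixel columns grow to the right and rows downward; lengths in m; the calibration is good to about 2 mm. A picture is of the moment at which its call begins: read the wrist's pose just before it. camera_params takes no time and is no camera call.
- workorder.job_done(): hands the job in, once; it reports no verdict.
Trained networks look in the newest picture that a camera, given by its name, has taken for a name from the list of things; names that differ only in an ending like _2 or _b are one class to them, and where a whole thing is asked for, a point or a joint stands for the part that bears it (a point fixed in the world has none). Each returns a list of dicts, best first, with "confidence" (0 to 1); they miss things now and then, are a little off and sometimes report something else, mostly with a low value. They report only what shows in the picture. A call takes as long as a camera call. They do not tell look-alikes from the thing itself.
- eyes.look_for(camera, thing): "at" ([column, row] as shares, 0 to 1, of the picture: columns of its width, rows of its height, amid what is visible of it).
- eyes.landmark_of(camera, thing): "at" ([column, row] as shares, 0 to 1, of the picture: columns of its width, rows of its height: a listed point, or the origin of a listed thing).
The state is a dict: "time": time; "joints": joint angles; "qvel": joint speeds; "joint_efforts": joint torques, N m; "eef_pos": TCP position; "tool_rot": TCP orientation; "wrist_force": force on the tool from outside, world axes, zero at the start; "torque": the same for the moment, N m; "opening": opening from 0.0 (shut) to 1.0 (fully open).
Only numpy, scipy, OpenCV 4.12 (cv2) and the standard library are available. Lean on these libraries where they do the work, as an engineer would, in place of code of your own. Each camera call takes 0.05 s, during which the arm holds its last target.

## Working session

There is one attempt and no reset: what is moved stays moved. The work goes in short steps, Python scripts to look and compute and a tool call to move; the robot and the scene stay as the last step left them, time stands still between calls to the robot, and variables do not carry over. Pictures are saved under pics/ and viewed, and the job is handed in when it is done.

Besides the shell and the picture viewer there is one more tool, called after "Request:" in YAML: its name, and indented under it one key for each argument. servo_tool: Moves the arm, as the interface text tells. Its arguments: {"type":"object","properties":{"increments":{"type":"array","items":{"type":"object","properties":{"gripper":{"type":"number"},"xyz":{"type":"array","items":{"type":"number"}},"roll":{"type":"number"}}}},"squeeze":{"type":"number"}},"required":["increments"]}

```bash
mkdir -p pics; ls
cat > h.py <<'E'
import numpy as np, cv2
from station import status, eyes, workorder, bot
def snap(name,f):
    s=status.get_state()
    p,d=eyes.grab_frame(name)
    cv2.imwrite('pics/'+f+'.png',cv2.cvtColor(p,cv2.COLOR_RGB2BGR))
    np.savez('pics/'+f+'.npz',p=p,d=d,pos=s['eef_pos'],rot=s['tool_rot'])
    return p,d,s
def T(name,s=None):
    c=eyes.camera_params(name);K=np.array(c['camera_matrix'])
    if 'world_from_camera' in c: return K,np.array(c['world_from_camera'])
    W=np.eye(4);W[:3,:3]=np.array(s['tool_rot']);W[:3,3]=s['eef_pos']
    return K,W@np.array(c['mount'])
def ray(K,W,u,v):
    r=W[:3,:3]@np.linalg.inv(K)@np.array([u,v,1.]);return W[:3,3],r
def atz(K,W,u,v,z):
    o,r=ray(K,W,u,v);return o+r*(z-o[2])/r[2]
def cloud(K,W,d):
    v,u=np.mgrid[:d.shape[0],:d.shape[1]]
    P=np.stack([(u-K[0,2])/K[0,0]*d,(v-K[1,2])/K[1,1]*d,d],-1)
    return P@W[:3,:3].T+W[:3,3]
E
python3 - <<'E'
from h import *
for n in ['top','side','wrist']:
    p,d,s=snap(n,n+'0')
    K,W=T(n,s);print(n,K.tolist(),W.round(3).tolist())
    for t in ['faucet','rim','old_stem','new_stem','scrap','new_collar']:
        print(t,[(round(a['confidence'],2),round(a['at'][0]*640),round(a['at'][1]*400)) for a in eyes.landmark_of(n,t)])
print({k:v for k,v in s.items()},bot.tcp_to_tips)
E
```

```text
pics
top [[503.7224309026024, 0.0, 329.54510764362476], [0.0, 503.7224309026024, 206.88581985616733], [0.0, 0.0, 1.0]] [[0.021, -0.986, 0.164, 0.376], [-1.0, -0.022, -0.006, -0.004], [0.01, -0.164, -0.986, 1.366], [0.0, 0.0, 0.0, 1.0]]
faucet [(0.67, 312, 220)]
rim [(0.8, 312, 216)]
old_stem [(0.62, 354, 214), (0.51, 310, 213), (0.2, 462, 241)]
new_stem [(0.79, 464, 240), (0.76, 397, 253), (0.64, 311, 216)]
scrap [(0.92, 197, 247)]
new_collar [(0.64, 395, 253), (0.49, 464, 240)]
side [[468.9554307685378, 0.0, 317.5073870571097], [0.0, 468.9554307685378, 201.19064945401448], [0.0, 0.0, 1.0]] [[0.945, -0.205, 0.255, 0.279], [-0.326, -0.642, 0.694, -0.862], [0.021, -0.739, -0.673, 0.946], [0.0, 0.0, 0.0, 1.0]]
faucet [(0.64, 303, 223)]
rim [(0.92, 301, 202)]
old_stem [(0.79, 317, 232), (0.74, 302, 186)]
new_stem [(0.92, 338, 336), (0.77, 293, 276)]
scrap [(0.73, 250, 170)]
new_collar [(0.63, 337, 340), (0.57, 422, 290), (0.5, 297, 282), (0.43, 302, 201), (0.2, 340, 350)]
wrist [[320.5808606048086, 0.0, 326.0383341300195], [0.0, 320.5808606048086, 195.8241462216007], [0.0, 0.0, 1.0]] [[0
[... 302 characters left out ...]
.02638329,  -4.57322044]), 'qvel': array([ 0.03173825, -0.01400678,  0.03380675, -0.14127939,  0.03730116,
        0.0182206 , -0.02402447]), 'joint_efforts': array([ 2.94191022e-05, -7.75991893e+01,  1.56365387e+00, -2.58341360e+01,
        1.24814422e-02,  1.71048418e-03,  3.24959319e-05]), 'eef_pos': array([0.24233916, 0.68329438, 0.25031183]), 'tool_rot': array([[ 3.34245943e-01,  9.42485886e-01,  6.62087265e-05],
       [ 9.42485888e-01, -3.34245944e-01, -4.39294301e-06],
       [ 1.79897115e-05,  6.38691138e-05, -9.99999998e-01]]), 'wrist_force': array([-0.37814799, -0.00864577,  0.16632804]), 'torque': array([ 0.04293016, -0.03629527,  0.00581412]), 'opening': 1.000581828048292} 0.019
```

View pictures.

View pics/top0.png

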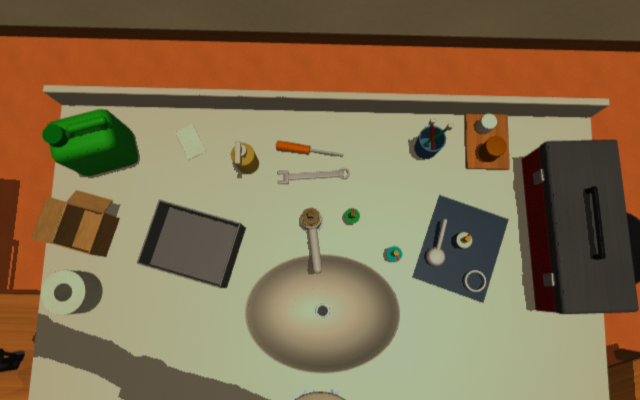

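View pics/side0.png

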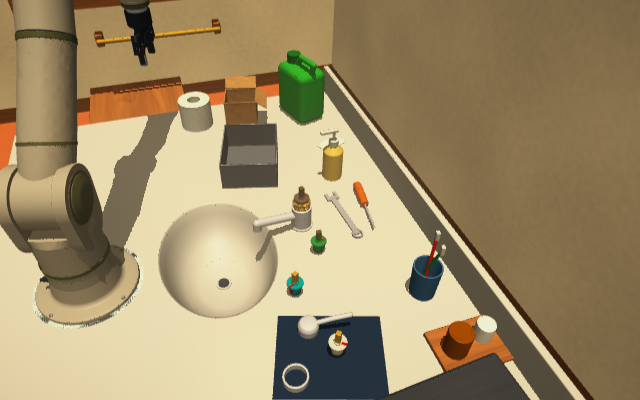

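Run:
```python
from h import *
p=cv2.imread('pics/top0.png');cv2.imwrite('pics/topc.png',cv2.resize(p[180:290,270:490],None,fx=3.6,fy=3.6,interpolation=cv2.INTER_CUBIC))
p=cv2.imread('pics/side0.png');cv2.imwrite('pics/sidec.png',cv2.resize(p[150:310,240:440],None,fx=3.6,fy=3.6,interpolation=cv2.INTER_CUBIC))
```

```text
(no output)
```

View pics/topc.png

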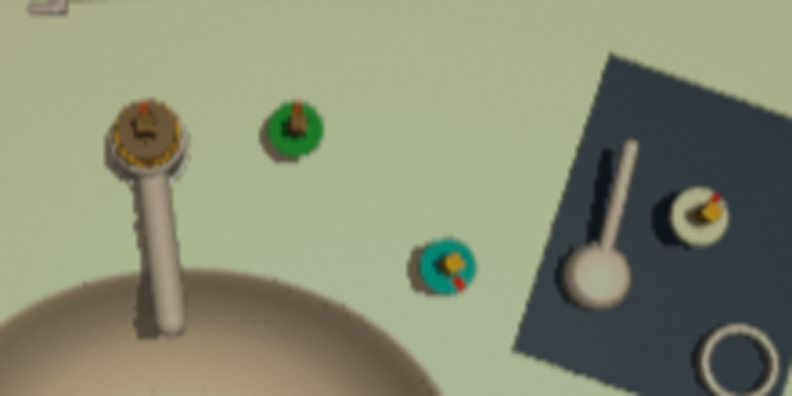

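View pics/sidec.png

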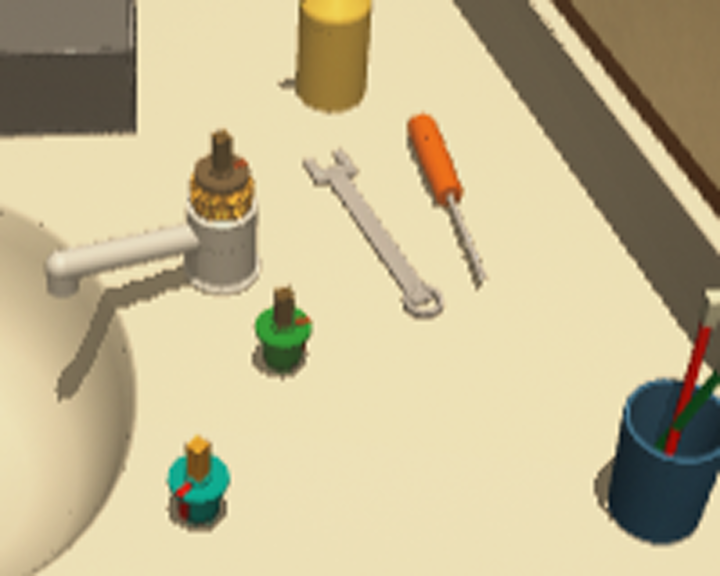

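Run:
```python
from h import *
K,W=T('top')
z=np.load('pics/top0.npz');d=z['d'];p=z['p'].astype(int);C=cloud(K,W,d)
def reg(u0,u1,v0,v1,zl,zh):
    c=C[v0:v1,u0:u1].reshape(-1,3);m=(c[:,2]>zl)&(c[:,2]<zh);return c[m]
for nm,b in [('old',(295,330,200,240)),('new',(450,482,225,256))]:
    c=C[b[2]:b[3],b[0]:b[1]].reshape(-1,3)
    h,e=np.histogram(c[:,2],bins=np.arange(-.01,.17,.005));print(nm,[(round(x,3),n) for x,n in zip(e,h) if n])
def fit(q):
    (x,y),r=cv2.minEnclosingCircle(q[:,:2].astype(np.float32));return q.mean(0).round(4),round(x,4),round(y,4),round(r,4),len(q)
print('old stemtop',fit(reg(295,330,200,240,.128,.15)))
print('old collar',fit(reg(295,330,200,240,.098,.112)))
print('new stemtop',fit(reg(450,482,225,256,.07,.09)))
print('new collar',fit(reg(450,482,225,256,.037,.05)))
# red pixels
R=(p[...,0]>150)&(p[...,1]<80)&(p[...,2]<80)
for b in [(295,330,200,240),(450,482,225,256)]:
    vv,uu=np.nonzero(R[b[2]:b[3],b[0]:b[1]]);print([(u+b[0],v+b[2],C[v+b[2],u+b[0]].round(3).tolist()) for u,v in zip(uu,vv)])
# spout direction
sp=reg(305,325,225,275,.06,.08);print('spout',len(sp),sp.mean(0));
x,y,_,_=0,0,0,0
print(cv2.fitLine(sp[:,:2].astype(np.float32),cv2.DIST_HUBER,0,.01,.01).ravel())
sc=reg(130,255,190,300,.075,.1);r=cv2.minAreaRect(sc[:,:2].astype(np.float32));print('scrap',r,len(sc))
print([c.tolist() for c in cv2.boxPoints(r).round(3)])
```

```text
old [(np.float64(-0.01), np.int64(7)), (np.float64(-0.005), np.int64(290)), (np.float64(0.0), np.int64(526)), (np.float64(0.005), np.int64(98)), (np.float64(0.01), np.int64(9)), (np.float64(0.015), np.int64(5)), (np.float64(0.02), np.int64(1)), (np.float64(0.03), np.int64(3)), (np.float64(0.035), np.int64(3)), (np.float64(0.04), np.int64(2)), (np.float64(0.045), np.int64(4)), (np.float64(0.05), np.int64(29)), (np.float64(0.055), np.int64(50)), (np.float64(0.06), np.int64(29)), (np.float64(0.065), np.int64(9)), (np.float64(0.07), np.int64(40)), (np.float64(0.075), np.int64(12)), (np.float64(0.08), np.int64(4)), (np.float64(0.085), np.int64(13)), (np.float64(0.09), np.int64(21)), (np.float64(0.095), np.int64(28)), (np.float64(0.1), np.int64(88)), (np.float64(0.105), np.int64(84)), (np.float64(0.11), np.int64(8)), (np.float64(0.115), np.int64(4)), (np.float64(0.125), np.int64(3)), (np.float64(0.13), np.int64(1)), (np.float64(0.135), np.int64(15)), (np.float64(0.14), np.int64(9))]
new [(np.float64(-0.005), np.int64(35)), (np.float64(0.0), np.int64(367)), (np.float64(0.005), np.int64(358)
[... 362 characters left out ...]
np.int64(13))]
old stemtop (array([0.562 , 0.0357, 0.1384]), 0.562, 0.0366, 0.0073, 27)
old collar (array([0.5616, 0.0359, 0.1048]), 0.5623, 0.0361, 0.0228, 188)
new stemtop (array([ 0.5158, -0.3671,  0.0788]), 0.5163, -0.3679, 0.0077, 29)
new collar (array([ 0.5166, -0.3664,  0.0455]), 0.5165, -0.3685, 0.0209, 147)
[]
[]
spout 318 [0.47324824 0.02239482 0.06805662]
[0.9868164  0.16184375 0.47324824 0.02239482]
scrap ((0.4889376163482666, 0.3424767851829529), (0.22356484830379486, 0.1701994389295578), 75.108642578125) 759
[[0.3779999911785126, 0.25600001215934753], [0.5419999957084656, 0.21299999952316284], [0.6000000238418579, 0.42899999022483826], [0.4350000023841858, 0.47200000286102295]]
```

Request:
servo_tool:
  increments:
    - {"gripper":1,"xyz":[-28,29,0],"roll":0}
    - {"gripper":1,"xyz":[-56,58,0],"roll":0}
    - {"gripper":1,"xyz":[-84,87,0],"roll":0}
    - {"gripper":1,"xyz":[-112,116,0],"roll":0}
    - {"gripper":1,"xyz":[-140,144,0],"roll":0}
  squeeze: 40

```text
time: 1.47
eef_pos: [0.332, 0.5014, 0.2504]
tool_rot: [[0.334, 0.942, 0.0], [0.942, -0.334, 0.0], [0.0, 0.0, -1.0]]
wrist_force: [0.8, 0.4, 0.0]
opening: 1.002
```

Request:
servo_tool:
  increments:
    - {"gripper":0.5,"xyz":[-28,29,0],"roll":0}
    - {"gripper":0.3,"xyz":[-56,58,0],"roll":0}
    - {"gripper":0.2,"xyz":[-84,87,0],"roll":0}
    - {"gripper":0.1,"xyz":[-112,116,0],"roll":0}
    - {"gripper":0,"xyz":[-140,144,0],"roll":0}

```text
time: 1.88
eef_pos: [0.4209, 0.3214, 0.2506]
tool_rot: [[0.334, 0.942, 0.001], [0.942, -0.334, 0.0], [0.001, 0.0, -1.0]]
wrist_force: [0.2, 0.3, 0.0]
opening: 0.501
```

Request:
servo_tool:
  increments:
    - {"gripper":0,"xyz":[-28,29,0],"roll":-0.1}
    - {"gripper":0,"xyz":[-56,58,0],"roll":-0.2}
    - {"gripper":0,"xyz":[-84,87,0],"roll":-0.3}
    - {"gripper":0,"xyz":[-112,116,0],"roll":-0.4}
    - {"gripper":0,"xyz":[-140,144,0],"roll":-0.5}

```text
time: 2.3
eef_pos: [0.5099, 0.1412, 0.2506]
tool_rot: [[-0.163, 0.987, 0.001], [0.987, 0.163, 0.0], [0.0, 0.001, -1.0]]
wrist_force: [0.1, -1.0, 1.3]
opening: 0.501
```

Request:
servo_tool:
  increments:
    - {"gripper":0,"xyz":[-40,12,0],"roll":0}
    - {"gripper":0,"xyz":[-80,24,0],"roll":0}
    - {"gripper":0,"xyz":[-112,34,0],"roll":0}
    - {"gripper":0,"xyz":[-112,34,0],"roll":0}

```text
time: 2.63
eef_pos: [0.5631, 0.03, 0.2505]
tool_rot: [[-0.149, 0.989, 0.002], [0.989, 0.149, -0.003], [-0.003, 0.002, -1.0]]
wrist_force: [-0.6, -1.1, 0.6]
opening: 0.499
```

Run:
```python
from h import *
p,d,s=snap('wrist','w1')
print(s['time'],s['eef_pos'],s['joints'].round(1))
for t in ['rim','old_stem','old_collar']:
        print(t,[(round(a['confidence'],2),round(a['at'][0]*640),round(a['at'][1]*400)) for a in eyes.landmark_of('wrist',t)])
K,W=T('wrist',s)
C=cloud(K,W,d);np.save('pics/w1C.npy',C)
m=(abs(C[...,0]-.562)<.03)&(abs(C[...,1]-.036)<.03)
for a,b in [(.13,.145),(.1,.108),(.09,.098)]:
    q=C[m&(C[...,2]>a)&(C[...,2]<b)]
    if len(q):
        print(a,len(q),q.mean(0).round(4),cv2.minEnclosingCircle(q[:,:2].astype(np.float32)),cv2.minAreaRect(q[:,:2].astype(np.float32)))
```

```text
2.6333 [0.56308623 0.03004927 0.25045453] [ -5.8  23.3  -4.3 112.9   2.7  43.8  86.9]
rim []
old_stem [(0.85, 225, 171), (0.64, 334, 196)]
old_collar [(0.91, 228, 165), (0.84, 333, 186)]
0.13 262 [0.5602 0.0355 0.1376] ((0.5610859394073486, 0.035707585513591766), 0.007855081930756569) ((0.5612444281578064, 0.03573618829250336), (0.012627555057406425, 0.011045384220778942), 8.213319778442383)
0.1 1325 [0.5583 0.035  0.1044] ((0.5611302256584167, 0.03563982620835304), 0.021094664931297302) ((0.5608969926834106, 0.035691551864147186), (0.04103010147809982, 0.04074238985776901), 41.667903900146484)
0.09 382 [0.5479 0.0327 0.0941] ((0.5606016516685486, 0.03549110144376755), 0.023941483348608017) ((0.5550626516342163, 0.033902838826179504), (0.034887127578258514, 0.04715968668460846), 15.096569061279297)
```

View pics/w1.png

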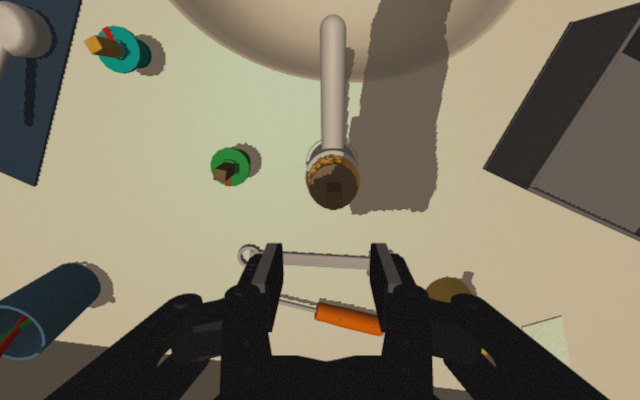

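```bash
cat >> h.py <<'E'
def plan(x,y,z):
    s=status.get_state();R=np.array(s['tool_rot']);p=s['eef_pos']
    print('t',round(s['time'],2),'pos',p.round(4),'yaw',np.degrees(np.arctan2(R[1,0],R[0,0])).round(2),'tilt',np.degrees(np.arccos(-R[2,2])).round(2),'F',s['wrist_force'].round(1),'op',round(s['opening'],3),'-> mm',(R.T@(np.array([x,y,z])-p)*1000).round(1))
E
python3 -c "
from h import *
plan(.5611,.0357,.127)"
```

```text
t 2.83 pos [0.56   0.0389 0.2503] yaw 99.18 tilt 0.04 F [-0.5  0.6 -0.5] op 0.5 -> mm [ -3.4   0.6 123.3]
```

Request:
servo_tool:
  increments:
    - {"gripper":0,"xyz":[-3.4,0.6,35],"roll":0}
    - {"gripper":0,"xyz":[-3.4,0.6,70],"roll":0}
    - {"gripper":-0.2,"xyz":[-3.4,0.6,100],"roll":0}
    - {"gripper":-0.3,"xyz":[-3.4,0.6,123],"roll":0}
    - {"gripper":-0.3,"xyz":[-3.4,0.6,123],"roll":0}

```text
time: 3.25
eef_pos: [0.5593, 0.0365, 0.1237]
tool_rot: [[-0.162, 0.987, -0.006], [0.987, 0.162, -0.0], [0.001, -0.006, -1.0]]
wrist_force: [0.6, -0.5, 0.3]
opening: 0.35
```

Request:
servo_tool:
  increments:
    - {"gripper":-1,"xyz":[0,0,0],"roll":0}
    - {"gripper":-1,"xyz":[0,0,0],"roll":0}
    - {"gripper":-1,"xyz":[0,0,0],"roll":0}
    - {"gripper":-1,"xyz":[0,0,0],"roll":0}

```text
time: 3.58
eef_pos: [0.5622, 0.035, 0.1288]
tool_rot: [[-0.159, 0.987, 0.002], [0.987, 0.159, 0.0], [0.0, 0.002, -1.0]]
wrist_force: [-0.4, 0.2, -0.8]
opening: 0.133
```

Request:
servo_tool:
  increments:
    - {"gripper":-1,"xyz":[0,0,-5],"roll":0}
    - {"gripper":-1,"xyz":[0,0,-25],"roll":0}
    - {"gripper":-1,"xyz":[0,0,-55],"roll":0}
    - {"gripper":-1,"xyz":[0,0,-85],"roll":0}
    - {"gripper":-1,"xyz":[0,0,-100],"roll":0}

```text
time: 4.0
eef_pos: [0.5626, 0.0346, 0.2315]
tool_rot: [[-0.158, 0.987, 0.004], [0.987, 0.158, 0.001], [-0.0, 0.005, -1.0]]
wrist_force: [0.7, -1.0, -0.3]
opening: 0.131
```

Run:
```python
from h import *
plan(.489,.342,.23)
p,d,s=snap('wrist','w2')
plan(.489,.342,.23)
C=cloud(*T('wrist',s),d)
m=(abs(C[...,0]-.562)<.04)&(abs(C[...,1]-.036)<.04)
for a,b in [(.09,.098)]:
    q=C[m&(C[...,2]>a)&(C[...,2]<b)]
    if len(q): print(a,len(q),q.mean(0).round(4),cv2.minEnclosingCircle(q[:,:2].astype(np.float32)))
```

```text
t 4.0 pos [0.5626 0.0346 0.2315] yaw 99.1 tilt 0.26 F [ 0.7 -1.  -0.3] op 0.131 -> mm [315.2 -24.    1.4]
t 4.05 pos [0.5634 0.0347 0.2332] yaw 99.09 tilt 0.43 F [1.1 0.2 1.1] op 0.131 -> mm [315.2 -25.    3. ]
0.09 1292 [0.5571 0.0349 0.0947] ((0.561181902885437, 0.03555165231227875), 0.02399911731481552)
```

View pics/w2.png

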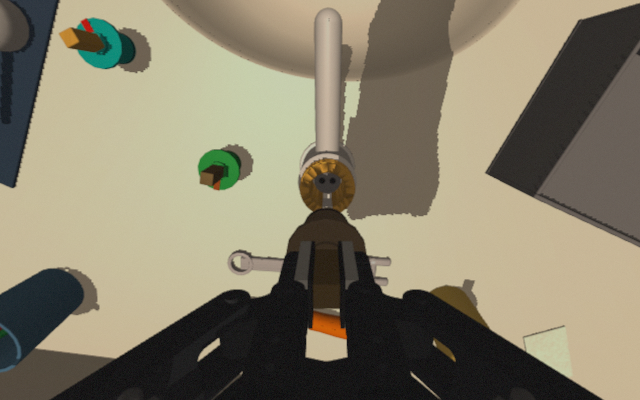

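Request:
servo_tool:
  increments:
    - {"gripper":-1,"xyz":[35,-3,0],"roll":0}
    - {"gripper":-1,"xyz":[75,-6,0],"roll":0}
    - {"gripper":-1,"xyz":[115,-9,0],"roll":0}
    - {"gripper":-1,"xyz":[155,-12,0],"roll":0}
    - {"gripper":-1,"xyz":[195,-16,0],"roll":0}

```text
time: 4.47
eef_pos: [0.5143, 0.2261, 0.2281]
tool_rot: [[-0.158, 0.987, 0.001], [0.987, 0.158, 0.0], [0.0, 0.001, -1.0]]
wrist_force: [0.9, -0.0, -1.0]
opening: 0.127
```

Request:
servo_tool:
  increments:
    - {"gripper":-1,"xyz":[40,-3,0],"roll":0}
    - {"gripper":-1,"xyz":[80,-6,0],"roll":0}
    - {"gripper":-1,"xyz":[120,-10,0],"roll":0}
    - {"gripper":-1,"xyz":[120,-10,30],"roll":0}
    - {"gripper":-1,"xyz":[120,-10,70],"roll":0}

```text
time: 4.88
eef_pos: [0.4863, 0.3464, 0.16]
tool_rot: [[-0.163, 0.987, 0.006], [0.987, 0.163, 0.006], [0.005, 0.007, -1.0]]
wrist_force: [1.9, 0.1, -2.3]
opening: 0.131
```

Request:
servo_tool:
  increments:
    - {"gripper":-1,"xyz":[0,0,35],"roll":0}
    - {"gripper":-1,"xyz":[0,0,75],"roll":0}
    - {"gripper":-1,"xyz":[0,0,80],"roll":0}
    - {"gripper":-1,"xyz":[0,0,80],"roll":0}

```text
time: 5.22
eef_pos: [0.4849, 0.3407, 0.0757]
tool_rot: [[-0.159, 0.987, -0.004], [0.987, 0.159, -0.003], [-0.002, -0.004, -1.0]]
wrist_force: [0.7, 0.4, -0.1]
opening: 0.13
```

Run:
```python
from h import *
p,d,s=snap('side','s2');snap('top','t2')
plan(.489,.342,.08)
```

```text
t 5.32 pos [0.4867 0.3419 0.0789] yaw 99.11 tilt 0.08 F [-0.6  0.1 -1. ] op 0.132 -> mm [-0.3  2.3 -1. ]
```

View pics/s2.png

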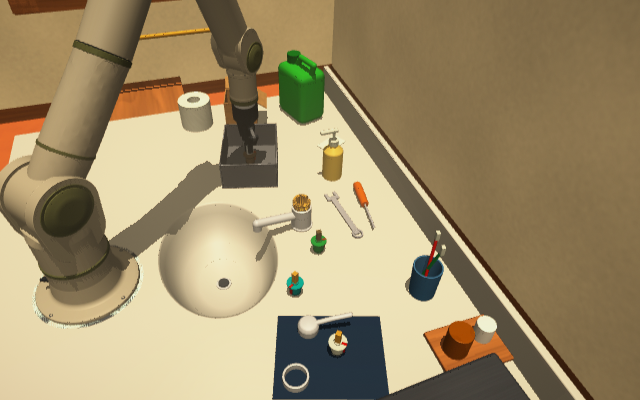

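View pics/t2.png

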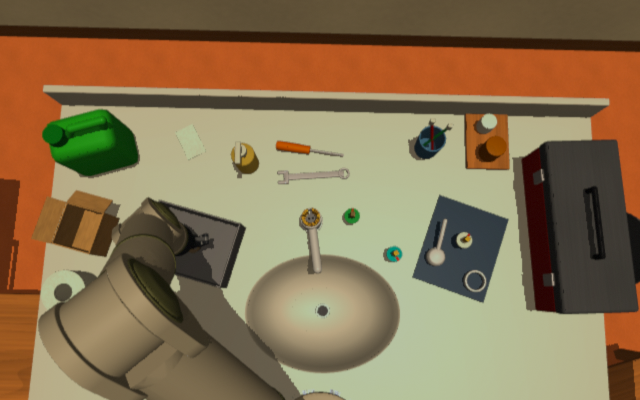

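Request:
servo_tool:
  increments:
    - {"gripper":-1,"xyz":[0,0,7],"roll":0}
    - {"gripper":-0.3,"xyz":[0,0,7],"roll":0}
    - {"gripper":0,"xyz":[0,0,7],"roll":0}
    - {"gripper":0,"xyz":[0,0,7],"roll":0}
    - {"gripper":0,"xyz":[0,0,7],"roll":0}

```text
time: 5.73
eef_pos: [0.4863, 0.3417, 0.0711]
tool_rot: [[-0.158, 0.987, 0.001], [0.987, 0.158, 0.001], [0.001, 0.001, -1.0]]
wrist_force: [0.3, 0.0, -0.4]
opening: 0.506
```

Request:
servo_tool:
  increments:
    - {"gripper":0,"xyz":[0,0,-10],"roll":0}
    - {"gripper":0,"xyz":[0,0,-40],"roll":0}
    - {"gripper":0,"xyz":[0,0,-80],"roll":0}
    - {"gripper":0,"xyz":[0,0,-120],"roll":0}
    - {"gripper":0,"xyz":[0,0,-160],"roll":0}

```text
time: 6.15
eef_pos: [0.4855, 0.3412, 0.2328]
tool_rot: [[-0.159, 0.987, -0.0], [0.987, 0.159, -0.0], [-0.0, -0.0, -1.0]]
wrist_force: [1.5, 0.7, 0.0]
opening: 0.5
```

Run:
```python
from h import *
p,d,s=snap('wrist','w3')
plan(.516,-.368,.23)
```

```text
t 6.2 pos [0.4882 0.3432 0.2407] yaw 99.1 tilt 0.59 F [2.5 1.7 4.4] op 0.503 -> mm [-706.7  -85.     6.3]
```

View pics/w3.png

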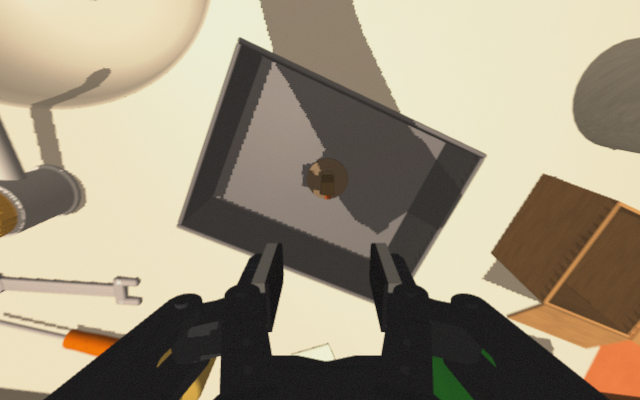

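Request:
servo_tool:
  increments:
    - {"gripper":0,"xyz":[-40,-5,0],"roll":0}
    - {"gripper":0,"xyz":[-80,-10,0],"roll":0}
    - {"gripper":0,"xyz":[-120,-15,0],"roll":0}
    - {"gripper":0,"xyz":[-160,-20,0],"roll":0}
    - {"gripper":0,"xyz":[-200,-24,0],"roll":0}

```text
time: 6.62
eef_pos: [0.4934, 0.1385, 0.2312]
tool_rot: [[-0.159, 0.987, 0.001], [0.987, 0.159, 0.0], [0.0, 0.001, -1.0]]
wrist_force: [0.8, -0.2, 0.7]
opening: 0.494
```

Request:
servo_tool:
  increments:
    - {"gripper":0,"xyz":[-40,-5,0],"roll":0}
    - {"gripper":0,"xyz":[-80,-10,0],"roll":0}
    - {"gripper":0,"xyz":[-120,-15,0],"roll":0}
    - {"gripper":0,"xyz":[-160,-20,0],"roll":0}
    - {"gripper":0,"xyz":[-200,-24,0],"roll":0}

```text
time: 7.03
eef_pos: [0.5015, -0.063, 0.2312]
tool_rot: [[-0.159, 0.987, 0.001], [0.987, 0.159, -0.0], [-0.0, 0.001, -1.0]]
wrist_force: [1.0, -1.1, 0.5]
opening: 0.496
```

Request:
servo_tool:
  increments:
    - {"gripper":0,"xyz":[-40,-5,0],"roll":0.1}
    - {"gripper":0,"xyz":[-80,-10,0],"roll":0.2}
    - {"gripper":0,"xyz":[-120,-15,0],"roll":0.3}
    - {"gripper":0,"xyz":[-160,-20,0],"roll":0.4}
    - {"gripper":0,"xyz":[-200,-24,0],"roll":0.5}

```text
time: 7.45
eef_pos: [0.5094, -0.2644, 0.2313]
tool_rot: [[0.339, 0.941, 0.001], [0.941, -0.339, -0.0], [0.0, 0.001, -1.0]]
wrist_force: [0.6, -0.2, 0.2]
opening: 0.502
```

Run:
```python
from h import *
plan(.516,-.368,.2)
```

```text
t 7.45 pos [ 0.5094 -0.2644  0.2313] yaw 70.18 tilt 0.05 F [ 0.6 -0.2  0.2] op 0.502 -> mm [-95.3  41.3  31.3]
```

Request:
servo_tool:
  increments:
    - {"gripper":0,"xyz":[-36,15,10],"roll":0.1}
    - {"gripper":0,"xyz":[-72,30,20],"roll":0.2}
    - {"gripper":0,"xyz":[-95,41,30],"roll":0.3}
    - {"gripper":0,"xyz":[-95,41,30],"roll":0.4}
    - {"gripper":0,"xyz":[-95,41,30],"roll":0.44}

```text
time: 7.87
eef_pos: [0.516, -0.3676, 0.2001]
tool_rot: [[0.71, 0.704, -0.001], [0.704, -0.71, -0.0], [-0.001, -0.0, -1.0]]
wrist_force: [0.6, 0.4, 0.6]
opening: 0.498
```

Request:
servo_tool:
  increments:
    - {"gripper":0,"xyz":[0,0,0],"roll":0}
    - {"gripper":0,"xyz":[0,0,0],"roll":0}

```text
time: 8.03
eef_pos: [0.517, -0.3653, 0.2008]
tool_rot: [[0.702, 0.712, 0.0], [0.712, -0.702, 0.0], [0.0, 0.0, -1.0]]
wrist_force: [0.5, -1.1, -0.5]
opening: 0.498
```

Run:
```python
from h import *
p,d,s=snap('wrist','w4')
plan(.516,-.368,.2)
C=cloud(*T('wrist',s),d);np.save('pics/w4C.npy',C)
m=(abs(C[...,0]-.516)<.035)&(abs(C[...,1]+.368)<.035)
for a,b in [(.073,.086),(.04,.05)]:
    q=C[m&(C[...,2]>a)&(C[...,2]<b)]
    print(a,len(q),q.mean(0).round(4),cv2.minEnclosingCircle(q[:,:2].astype(np.float32)),cv2.minAreaRect(q[:,:2].astype(np.float32)))
hsv=cv2.cvtColor(p,cv2.COLOR_RGB2HSV)
R=((hsv[...,0]<6)|(hsv[...,0]>174))&(hsv[...,1]>150)&(hsv[...,2]>90)&m
vv,uu=np.nonzero(R);print(len(vv),uu.mean(),vv.mean());q=C[R];print(q.mean(0),q.min(0),q.max(0))
v0,u0=[int(x) for x in np.argwhere(m).mean(0)]
b=cv2.cvtColor(p,cv2.COLOR_RGB2BGR)[max(0,v0-60):v0+60,u0-80:u0+80];print(u0,v0)
cv2.imwrite('pics/w4c.png',cv2.resize(b,None,fx=4,fy=4,interpolation=cv2.INTER_CUBIC))
```

```text
t 8.08 pos [ 0.517  -0.3652  0.2009] yaw 45.4 tilt 0.03 F [0.3 0.9 0. ] op 0.499 -> mm [-2.8  1.2  0.9]
0.073 238 [ 0.5148 -0.3686  0.0787] ((0.5155607461929321, -0.3692699670791626), 0.008225993253290653) ((0.5153675079345703, -0.3690735399723053), (0.011886249296367168, 0.01225079596042633), 49.860355377197266)
0.04 1255 [ 0.5136 -0.3671  0.0454] ((0.5154759883880615, -0.36922687292099), 0.021056462079286575) ((0.515525221824646, -0.3689824640750885), (0.04020536690950394, 0.041371721774339676), 43.87344741821289)
21 323.95238095238096 206.85714285714286
[ 0.53039965 -0.38262225  0.04399769] [ 0.52721762 -0.39594435  0.00399801] [ 0.53910307 -0.37949719  0.04819225]
319 313
```

View pics/w4.png

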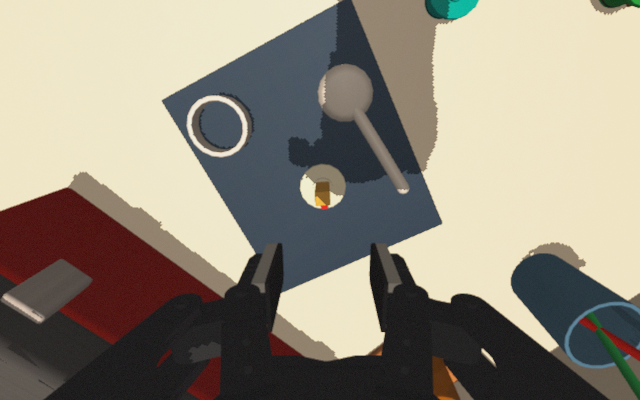

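View pics/w4c.png

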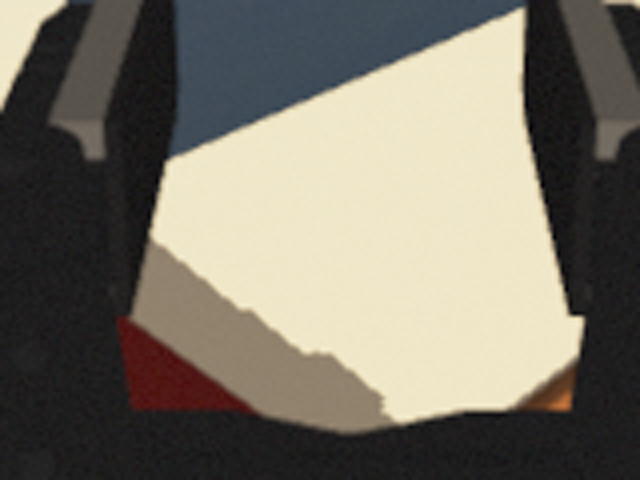

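Request:
servo_tool:
  increments:
    - {"gripper":0,"xyz":[-4,1.6,30],"roll":-0.05}
    - {"gripper":0,"xyz":[-4,1.6,65],"roll":-0.05}
    - {"gripper":-0.2,"xyz":[-4,1.6,100],"roll":-0.05}
    - {"gripper":-0.3,"xyz":[-4,1.6,125],"roll":-0.05}
    - {"gripper":-0.3,"xyz":[-4,1.6,132],"roll":-0.05}

```text
time: 8.5
eef_pos: [0.5139, -0.3679, 0.065]
tool_rot: [[0.666, 0.746, -0.004], [0.746, -0.666, 0.003], [-0.0, -0.005, -1.0]]
wrist_force: [0.3, 0.6, 0.7]
opening: 0.348
```

Request:
servo_tool:
  increments:
    - {"gripper":-0.4,"xyz":[0,0,0],"roll":0}
    - {"gripper":-0.4,"xyz":[0,0,0],"roll":0}

```text
time: 8.67
eef_pos: [0.5157, -0.3697, 0.0693]
tool_rot: [[0.667, 0.745, 0.001], [0.745, -0.667, -0.0], [0.0, 0.001, -1.0]]
wrist_force: [-0.6, -0.0, 0.1]
opening: 0.299
```

Run:
```python
from h import *
plan(.5154,-.3691,.068)
p,d,s=snap('wrist','w5')
plan(.5154,-.3691,.068)
```

```text
t 8.67 pos [ 0.5157 -0.3697  0.0693] yaw 48.17 tilt 0.04 F [-0.6 -0.   0.1] op 0.299 -> mm [ 0.3 -0.6  1.3]
t 8.72 pos [ 0.516 -0.37   0.07 ] yaw 48.16 tilt 0.12 F [-0.3 -0.9 -0.2] op 0.301 -> mm [ 0.3 -1.1  2. ]
```

View pics/w5.png

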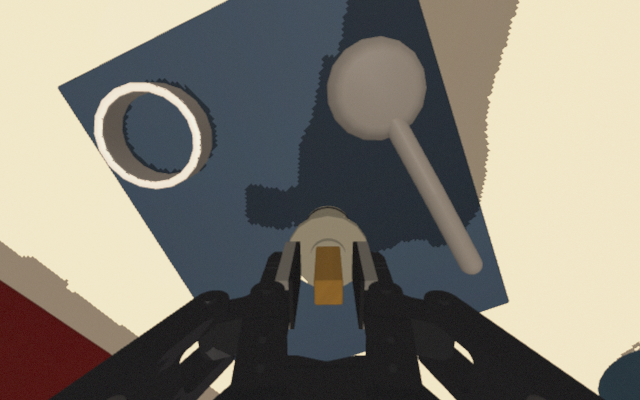

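Request:
servo_tool:
  increments:
    - {"gripper":-1,"xyz":[0,0,1.5],"roll":0}
    - {"gripper":-1,"xyz":[0,0,1.5],"roll":0}
    - {"gripper":-1,"xyz":[0,0,1.5],"roll":0}
    - {"gripper":-1,"xyz":[0,0,1.5],"roll":0}
    - {"gripper":-1,"xyz":[0,0,1.5],"roll":0}
  squeeze: 80

```text
time: 9.13
eef_pos: [0.5162, -0.3701, 0.0688]
tool_rot: [[0.667, 0.745, 0.003], [0.745, -0.667, -0.002], [0.001, 0.003, -1.0]]
wrist_force: [-1.2, 1.3, 6.9]
opening: 0.123
```

Run:
```python
from h import *
plan(.5154,-.3691,.068)
```

```text
t 9.13 pos [ 0.5162 -0.3701  0.0688] yaw 48.14 tilt 0.19 F [-1.2  1.3  6.9] op 0.123 -> mm [ 0.2 -1.3  0.8]
```

Request:
servo_tool:
  increments:
    - {"gripper":-1,"xyz":[0,0,-10],"roll":0}
    - {"gripper":-1,"xyz":[0,0,-40],"roll":0}
    - {"gripper":-1,"xyz":[0,0,-80],"roll":0}
    - {"gripper":-1,"xyz":[0,0,-120],"roll":0}
    - {"gripper":-1,"xyz":[0,0,-152],"roll":0}

```text
time: 9.55
eef_pos: [0.5153, -0.3698, 0.2229]
tool_rot: [[0.668, 0.745, 0.002], [0.745, -0.668, -0.001], [0.0, 0.003, -1.0]]
wrist_force: [0.2, -0.3, 0.0]
opening: 0.122
```

Run:
```python
from h import *
plan(.5611,.0357,.22)
```

```text
t 9.55 pos [ 0.5153 -0.3698  0.2229] yaw 48.12 tilt 0.15 F [ 0.2 -0.3  0. ] op 0.122 -> mm [ 332.5 -236.6    2.5]
```

Request:
servo_tool:
  increments:
    - {"gripper":-1,"xyz":[32,-22,0],"roll":-0.1}
    - {"gripper":-1,"xyz":[65,-46,0],"roll":-0.2}
    - {"gripper":-1,"xyz":[98,-70,0],"roll":-0.3}
    - {"gripper":-1,"xyz":[132,-94,0],"roll":-0.4}
    - {"gripper":-1,"xyz":[166,-118,0],"roll":-0.5}

```text
time: 9.97
eef_pos: [0.5379, -0.1655, 0.2204]
tool_rot: [[0.224, 0.975, 0.002], [0.975, -0.224, -0.001], [-0.0, 0.002, -1.0]]
wrist_force: [0.1, -0.5, -0.7]
opening: 0.125
```

Run:
```python
from h import *
plan(.5611,.0357,.22)
```

```text
t 9.97 pos [ 0.5379 -0.1655  0.2204] yaw 77.04 tilt 0.1 F [ 0.1 -0.5 -0.7] op 0.125 -> mm [201.2 -22.5   0.3]
```

Request:
servo_tool:
  increments:
    - {"gripper":-1,"xyz":[36,-4,0],"roll":-0.1}
    - {"gripper":-1,"xyz":[76,-8,0],"roll":-0.2}
    - {"gripper":-1,"xyz":[116,-13,0],"roll":-0.3}
    - {"gripper":-1,"xyz":[156,-17,0],"roll":-0.38}
    - {"gripper":-1,"xyz":[192,-22,0],"roll":-0.385}

```text
time: 10.38
eef_pos: [0.5608, 0.0271, 0.2203]
tool_rot: [[-0.159, 0.987, 0.002], [0.987, 0.159, 0.0], [-0.0, 0.002, -1.0]]
wrist_force: [1.1, 0.7, -1.2]
opening: 0.128
```

Request:
servo_tool:
  increments:
    - {"gripper":-1,"xyz":[8,0,0],"roll":0}
    - {"gripper":-1,"xyz":[8,0,0],"roll":0}
    - {"gripper":-1,"xyz":[8,0,0],"roll":0}

```text
time: 10.63
eef_pos: [0.5592, 0.0326, 0.2196]
tool_rot: [[-0.155, 0.988, 0.001], [0.988, 0.155, -0.001], [-0.001, 0.001, -1.0]]
wrist_force: [0.5, -0.8, -0.6]
opening: 0.123
```

Run:
```python
from h import *
plan(.5611,.0357,.22)
p,d,s=snap('wrist','w6');snap('side','s6')
plan(.5611,.0357,.22)
C=cloud(*T('wrist',s),d)
m=(abs(C[...,0]-.562)<.04)&(abs(C[...,1]-.036)<.04)
q=C[m&(C[...,2]>.09)&(C[...,2]<.1)]
print(len(q),q.mean(0).round(4),cv2.minEnclosingCircle(q[:,:2].astype(np.float32)))
b=cv2.imread('pics/w6.png')[120:320,220:440];cv2.imwrite('pics/w6c.png',cv2.resize(b,None,fx=3,fy=3,interpolation=cv2.INTER_CUBIC))
b=cv2.imread('pics/s6.png')[120:260,240:400];cv2.imwrite('pics/s6c.png',cv2.resize(b,None,fx=4,fy=4,interpolation=cv2.INTER_CUBIC))
```

```text
t 10.63 pos [0.5592 0.0326 0.2196] yaw 98.89 tilt 0.06 F [ 0.5 -0.8 -0.6] op 0.123 -> mm [ 2.8  2.3 -0.4]
t 10.73 pos [0.5593 0.031  0.2193] yaw 98.72 tilt 0.06 F [ 0.1 -1.  -0.6] op 0.128 -> mm [ 4.4  2.5 -0.7]
1160 [0.5533 0.0348 0.0946] ((0.5609318614006042, 0.035503145307302475), 0.023958327248692513)
```

View pics/w6c.png

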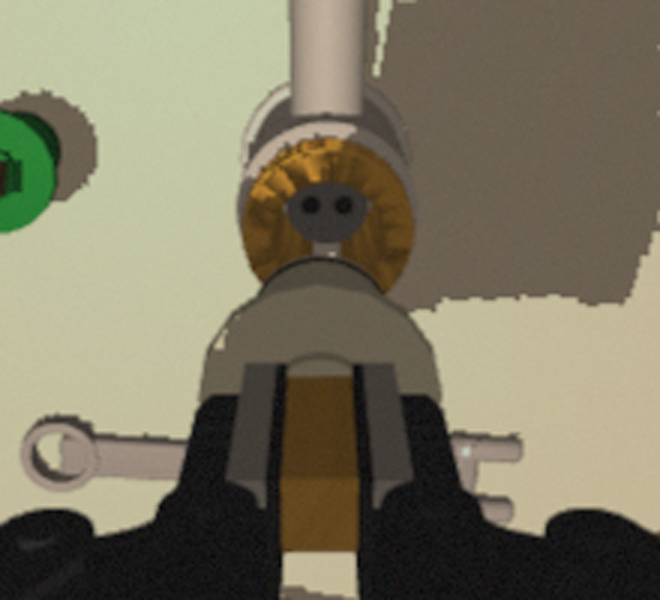

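View pics/s6c.png

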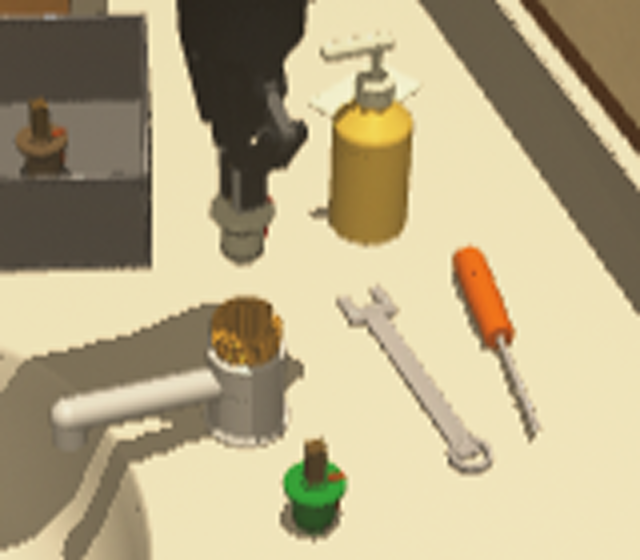

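Run:
```python
from h import *
z=np.load('pics/w6.npz');d=z['d']
c=eyes.camera_params('wrist');K=np.array(c['camera_matrix']);M=np.array(c['mount'])
Tl=cloud(K,M,d)  # tool coords
m=(abs(Tl[...,0])<.04)&(abs(Tl[...,1])<.04)
h,e=np.histogram(Tl[m][:,2],bins=np.arange(-.06,.15,.004));print([(round(a*1000),int(n)) for a,n in zip(e,h) if n])
for a,b in [(.018,.026),(-.016,-.008)]:
    q=Tl[m&(Tl[...,2]>a)&(Tl[...,2]<b)]
    if len(q)>5: print(a,len(q),q.mean(0).round(4),cv2.minEnclosingCircle(q[:,:2].astype(np.float32)),cv2.minAreaRect(q[:,:2].astype(np.float32)))
q=Tl[(Tl[...,2]>.118)&(Tl[...,2]<.13)&(abs(Tl[...,0])<.05)&(abs(Tl[...,1])<.05)];print('rim in tool',cv2.minEnclosingCircle(q[:,:2].astype(np.float32)),q[:,2].mean())
# fit ellipse to visible collar front arc
q=Tl[(Tl[...,2]>.02)&(Tl[...,2]<.03)&(abs(Tl[...,0])<.03)&(abs(Tl[...,1])<.03)]
print(len(q),np.median(q[:,2]))
ys=[]
for x0 in np.arange(-.019,.02,.002):
    t=q[abs(q[:,0]-x0)<.001]
    if len(t): ys.append((x0,t[:,1].min(),t[:,1].min()+np.sqrt(max(0,.021**2-x0**2))))
print(np.array(ys).round(4).tolist())
plan(.5611,.0357,.22)
```

```text
[(-60, 1902), (-56, 3022), (-52, 2355), (-48, 1812), (-44, 1853), (-40, 4079), (-36, 2081), (-32, 1321), (-28, 1016), (-24, 311), (-20, 694), (-16, 235), (-12, 1073), (-8, 450), (-4, 405), (0, 375), (4, 337), (8, 321), (12, 171), (16, 96), (20, 1581), (24, 466), (28, 6), (44, 27), (48, 71), (52, 108), (56, 35), (120, 288), (124, 766), (128, 134), (132, 74), (136, 82), (140, 65), (144, 159)]
0.018 2031 [ 0.0004 -0.0129  0.0233] ((0.00021739558724220842, -0.0023555911611765623), 0.020989585667848587) ((0.00018472597002983093, -0.011807949282228947), (0.022253355011343956, 0.041747964918613434), 89.73979949951172)
-0.016 1308 [ 0.0002 -0.006  -0.0109] ((0.00020292714179959148, -0.008252369239926338), 0.018903454765677452) ((0.00024557672441005707, -0.0017542028799653053), (0.02316400408744812, 0.03760328143835068), 89.63993072509766)
rim in tool ((0.002798332367092371, 0.002116929739713669), 0.02406363934278488) 0.12502447838976835
2053 0.023484234641132834
[[-0.019, -0.0108, -0.0019], [-0.017, -0.0142, -0.0018], [-0.015, -0.0167, -0.002], [-0.013, -0.0182, -0.0017], [-0.011, -0.0196, -0.0017], [-0.009, -0.0208, -0.0018], [-0.007, -0.0214, -0.0016], [-0.005, -0.022, -0.0016], [-0.003, -0.0226, -0.0018], [-0.001, -0.0229, -0.002], [0.001, -0.0227, -0.0017], [0.003, -0.0225, -0.0017], [0.005, -0.0222, -0.0018], [0.007, -0.0216, -0.0018], [0.009, -0.0216, -0.0027], [0.011, -0.0197, -0.0018], [0.013, -0.0188, -0.0023], [0.015, -0.0172, -0.0025], [0.017, -0.015, -0.0027], [0.019, -0.012, -0.0031]]
t 10.73 pos [0.5593 0.031  0.2193] yaw 98.72 tilt 0.06 F [ 0.1 -1.  -0.6] op 0.128 -> mm [ 4.4  2.5 -0.7]
```

Request:
servo_tool:
  increments:
    - {"gripper":-1,"xyz":[3,4,25],"roll":0}
    - {"gripper":-1,"xyz":[3,4,50],"roll":0}
    - {"gripper":-1,"xyz":[3,4,50],"roll":0}
    - {"gripper":-1,"xyz":[3,4,50],"roll":0}
    - {"gripper":-1,"xyz":[3,4,50],"roll":0}

```text
time: 11.15
eef_pos: [0.5632, 0.0351, 0.1697]
tool_rot: [[-0.152, 0.988, 0.0], [0.988, 0.152, -0.0], [-0.0, 0.0, -1.0]]
wrist_force: [0.8, 1.3, -0.7]
opening: 0.128
```

Request:
servo_tool:
  increments:
    - {"gripper":-1,"xyz":[0,0,0],"roll":0}
    - {"gripper":-1,"xyz":[0,0,0],"roll":0}

```text
time: 11.32
eef_pos: [0.5635, 0.0359, 0.1701]
tool_rot: [[-0.153, 0.988, 0.002], [0.988, 0.153, 0.0], [-0.0, 0.002, -1.0]]
wrist_force: [0.1, 0.1, -0.4]
opening: 0.125
```

Run:
```python
from h import *
for i in range(4):
    plan(.5626,.0359,.158); p,d,s=snap('wrist','w7%d'%i)
snap('side','s7')
b=cv2.imread('pics/s7.png')[150:240,250:350];cv2.imwrite('pics/s7c.png',cv2.resize(b,None,fx=6,fy=6,interpolation=cv2.INTER_CUBIC))
```

```text
t 11.32 pos [0.5635 0.0359 0.1701] yaw 98.8 tilt 0.11 F [ 0.1  0.1 -0.4] op 0.125 -> mm [ 0.1 -0.9 12.1]
t 11.37 pos [0.5634 0.036  0.1699] yaw 98.81 tilt 0.1 F [-0.9  0.5 -0.6] op 0.125 -> mm [-0.  -0.8 11.9]
t 11.42 pos [0.5633 0.0362 0.1698] yaw 98.83 tilt 0.09 F [ 0.2  0.3 -0.4] op 0.127 -> mm [-0.1 -0.7 11.8]
t 11.47 pos [0.5632 0.0362 0.1696] yaw 98.83 tilt 0.07 F [-0.4 -0.1  0.1] op 0.125 -> mm [-0.2 -0.6 11.6]
```

View pics/s7c.png

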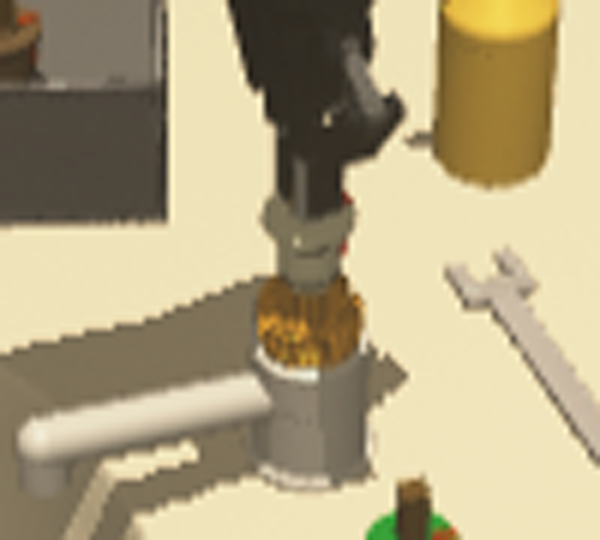

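View pics/w73.png

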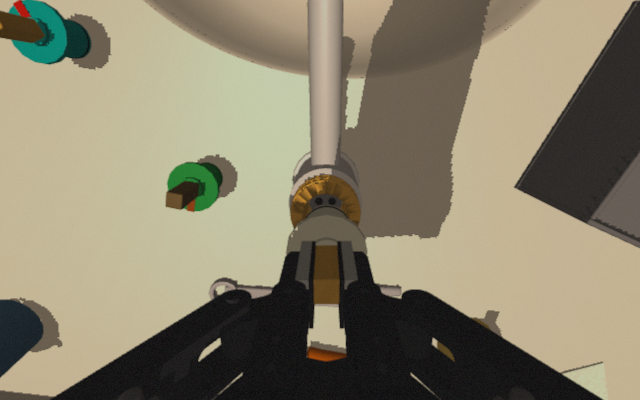

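Run:
```python
from h import *
c=eyes.camera_params('wrist');K=np.array(c['camera_matrix']);M=np.array(c['mount'])
for i in range(4):
    Tl=cloud(K,M,np.load('pics/w7%d.npz'%i)['d'])
    q=Tl[(Tl[...,2]>.069)&(Tl[...,2]<.08)&(abs(Tl[...,0])<.05)&(abs(Tl[...,1])<.05)]
    r=cv2.minEnclosingCircle(q[:,:2].astype(np.float32))
    q=Tl[(Tl[...,2]>.02)&(Tl[...,2]<.03)&(abs(Tl[...,0])<.03)&(abs(Tl[...,1])<.03)]
    k=cv2.minEnclosingCircle(q[:,:2].astype(np.float32))
    print('rim',np.round([*r[0],r[1]],4),'collar',np.round([*k[0],k[1]],4))
```

```text
rim [-0.0001 -0.0027  0.0239] collar [ 0.0002 -0.0023  0.0209]
rim [-0.0002 -0.0027  0.0239] collar [ 0.0004 -0.0024  0.0209]
rim [-0.0003 -0.0023  0.024 ] collar [ 0.0002 -0.0022  0.0209]
rim [-0.0002 -0.0026  0.024 ] collar [ 0.0002 -0.002   0.021 ]
```

Request:
servo_tool:
  increments:
    - {"gripper":-1,"xyz":[-0.4,-0.3,6],"roll":0}
    - {"gripper":-1,"xyz":[-0.4,-0.3,12],"roll":0}
    - {"gripper":-1,"xyz":[-0.4,-0.3,16],"roll":0}
    - {"gripper":-1,"xyz":[-0.4,-0.3,20],"roll":0}
    - {"gripper":-1,"xyz":[-0.4,-0.3,20],"roll":0}

```text
time: 11.98
eef_pos: [0.5623, 0.0358, 0.1476]
tool_rot: [[-0.154, 0.988, -0.001], [0.988, 0.154, -0.0], [-0.0, -0.001, -1.0]]
wrist_force: [0.7, -0.7, -1.1]
opening: 0.124
```

Request:
servo_tool:
  increments:
    - {"gripper":-1,"xyz":[0,0,3],"roll":0}
    - {"gripper":-1,"xyz":[0,0,6],"roll":0}
    - {"gripper":-1,"xyz":[0,0,9],"roll":0}
    - {"gripper":-1,"xyz":[0,0,12],"roll":0}
    - {"gripper":-1,"xyz":[0,0,12],"roll":0}

```text
time: 12.4
eef_pos: [0.5624, 0.0358, 0.1362]
tool_rot: [[-0.154, 0.988, -0.001], [0.988, 0.154, -0.0], [0.0, -0.001, -1.0]]
wrist_force: [-0.1, -0.4, -0.9]
opening: 0.119
```

Request:
servo_tool:
  increments:
    - {"gripper":-1,"xyz":[0,0,3],"roll":0}
    - {"gripper":-1,"xyz":[0,0,6],"roll":0}
    - {"gripper":-1,"xyz":[0,0,9],"roll":0}
    - {"gripper":-1,"xyz":[0,0,11],"roll":0}
    - {"gripper":-1,"xyz":[0,0,11],"roll":0}

```text
time: 12.82
eef_pos: [0.5628, 0.0359, 0.1258]
tool_rot: [[-0.154, 0.988, 0.0], [0.988, 0.154, 0.0], [-0.0, 0.0, -1.0]]
wrist_force: [-1.3, -0.0, 6.0]
opening: 0.122
```

Request:
servo_tool:
  increments:
    - {"gripper":-1,"xyz":[0,0,1],"roll":0}
    - {"gripper":-1,"xyz":[0,0,2],"roll":0}
    - {"gripper":-1,"xyz":[0,0,3],"roll":0}
    - {"gripper":-1,"xyz":[0,0,3],"roll":0}

```text
time: 13.15
eef_pos: [0.5629, 0.0359, 0.1238]
tool_rot: [[-0.154, 0.988, 0.001], [0.988, 0.154, 0.0], [-0.0, 0.001, -1.0]]
wrist_force: [-3.1, -0.1, 13.2]
opening: 0.124
```

Request:
servo_tool:
  increments:
    - {"gripper":-1,"xyz":[0,0,1],"roll":0}
    - {"gripper":-1,"xyz":[0,0,2],"roll":0}
    - {"gripper":-1,"xyz":[0,0,2],"roll":0}
    - {"gripper":-1,"xyz":[0,0,2],"roll":0}

```text
time: 13.48
eef_pos: [0.5628, 0.0359, 0.1236]
tool_rot: [[-0.153, 0.988, 0.002], [0.988, 0.153, 0.0], [-0.0, 0.002, -1.0]]
wrist_force: [-9.0, -0.5, 36.2]
opening: 0.121
```

Request:
servo_tool:
  increments:
    - {"gripper":-1,"xyz":[0,0,1],"roll":0}
    - {"gripper":-1,"xyz":[0,0,1],"roll":0}
    - {"gripper":-1,"xyz":[0,0,1],"roll":0}

```text
time: 13.73
eef_pos: [0.5628, 0.0359, 0.1236]
tool_rot: [[-0.153, 0.988, 0.002], [0.988, 0.153, 0.0], [-0.0, 0.002, -1.0]]
wrist_force: [-12.3, -0.2, 48.3]
opening: 0.121
```

Run:
```python
from h import *
plan(.5626,.0359,.123)
p,d,s=snap('wrist','w8');snap('side','s8')
plan(.5626,.0359,.123)
c=eyes.camera_params('wrist');K=np.array(c['camera_matrix']);M=np.array(c['mount'])
Tl=cloud(K,M,d)
q=Tl[(abs(Tl[...,0])<.024)&(abs(Tl[...,1]+.002)<.025)&(Tl[...,2]>.015)&(Tl[...,2]<.06)]
h,e=np.histogram(q[:,2],bins=np.arange(.015,.06,.001));print([(round(a*1000),int(n)) for a,n in zip(e,h) if n])
for f,r in [('w8',(150,340,230,430)),('s8',(150,240,250,350))]:
    b=cv2.imread('pics/%s.png'%f)[r[0]:r[1],r[2]:r[3]];k=min(6,600//b.shape[0]);cv2.imwrite('pics/%sc.png'%f,cv2.resize(b,None,fx=k,fy=k,interpolation=cv2.INTER_CUBIC))
```

```text
t 13.73 pos [0.5628 0.0359 0.1236] yaw 98.83 tilt 0.14 F [-12.3  -0.2  48.3] op 0.121 -> mm [ 0.  -0.2  0.6]
t 13.83 pos [0.5628 0.0359 0.1236] yaw 98.82 tilt 0.14 F [-12.5  -1.6  47.5] op 0.12 -> mm [ 0.1 -0.2  0.6]
[(15, 31), (16, 18), (17, 21), (18, 27), (19, 52), (20, 66), (21, 70), (22, 519), (23, 1029), (24, 226), (25, 53), (26, 52), (27, 227), (28, 330), (29, 99), (30, 57), (31, 106), (32, 173), (33, 74), (34, 3), (35, 29), (36, 99), (37, 52), (38, 3), (39, 28), (40, 103), (41, 30), (42, 5), (43, 27), (44, 86), (45, 38), (46, 1), (47, 1), (48, 10), (49, 22), (50, 78), (51, 245), (52, 289), (53, 125), (54, 30), (55, 16), (56, 17), (57, 19), (58, 17)]
```

View pics/s8c.png

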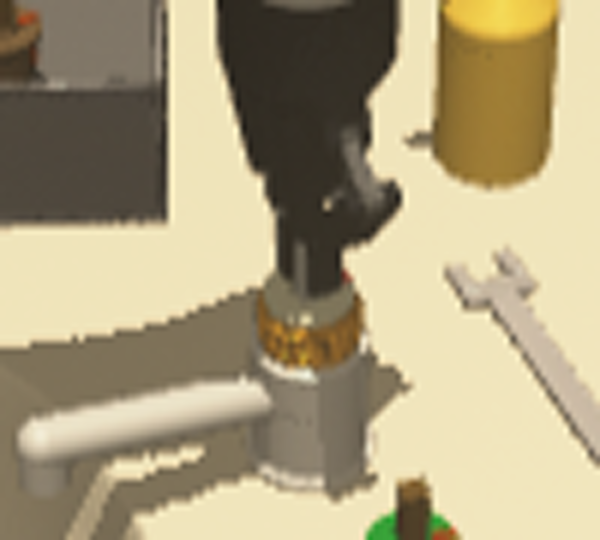

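View pics/w8c.png

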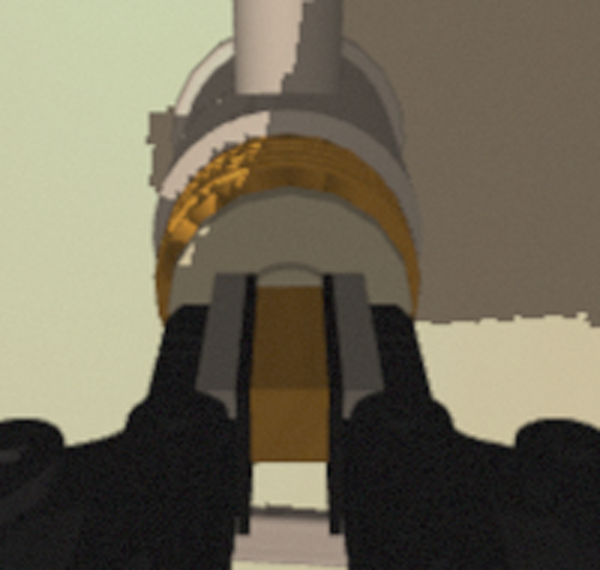

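Request:
servo_tool:
  increments:
    - {"gripper":-1,"xyz":[0,0,-1.8],"roll":0}
    - {"gripper":-1,"xyz":[0,0,-1.8],"roll":0}
    - {"gripper":-1,"xyz":[0,0,-1.8],"roll":0}
    - {"gripper":-1,"xyz":[0,0,-1.8],"roll":0}

```text
time: 14.17
eef_pos: [0.5628, 0.0359, 0.1237]
tool_rot: [[-0.154, 0.988, 0.002], [0.988, 0.154, 0.0], [-0.0, 0.002, -1.0]]
wrist_force: [-7.4, -0.3, 27.8]
opening: 0.124
```

Run:
```python
from h import *
p,d,s=snap('wrist','w9');snap('top','t9')
plan(.5626,.0359,.123)
c=eyes.camera_params('wrist');K=np.array(c['camera_matrix']);M=np.array(c['mount'])
Tl=cloud(K,M,d)
q=Tl[(abs(Tl[...,0])<.024)&(abs(Tl[...,1]+.002)<.025)]
for a,b in [(.02,.0255),(.0265,.0305)]:
    t=q[(q[:,2]>a)&(q[:,2]<b)];print(np.median(t[:,2]).round(4),cv2.minEnclosingCircle(t[:,:2].astype(np.float32)))
```

```text
t 14.27 pos [0.5628 0.0359 0.1237] yaw 98.83 tilt 0.09 F [-6.5  0.7 27.1] op 0.118 -> mm [ 0.  -0.2  0.7]
0.0234 ((0.00023089349269866943, -0.0027169734239578247), 0.02081242762506008)
0.0284 ((-0.0001443140208721161, -0.0022746343165636063), 0.022941987961530685)
```

View pics/t9.png

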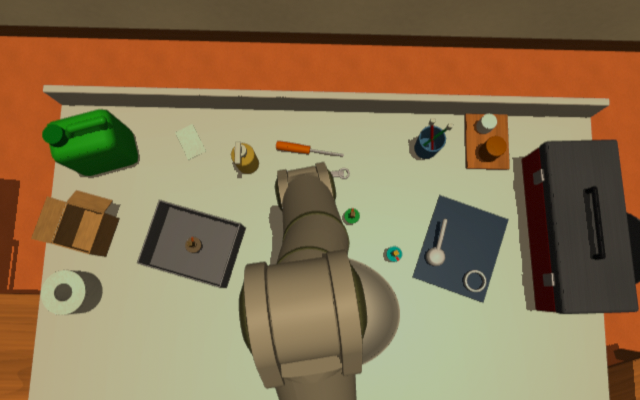

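The collar is seated: its top is 5 mm above the rim, and the push is steady at about 27 N. The old cartridge stands at (193,244) in the tub, and nothing else has moved.

```bash
python3 -c "
from h import *
print(workorder.job_done()); s=status.get_state(); print(s['time'],s['wrist_force'],s['eef_pos'])"
```

```text
the job is handed in; nothing more can be done
None
the job is handed in; nothing more can be done
```

I swapped the cartridge and handed the job in at about 14 s, still holding the new one pressed down. No verdict came back.

- **Old cartridge:** I pulled the brown one out and released it in the grey tub. In the last top picture it stands upright near the middle of the tub.
- **New cartridge:** I gripped the white one by its stem and turned it so the red key lined up with the keyway. It went down to about 22 mm with no resistance, past the 12 mm where a wrongly turned key would stop it. I then pushed it against the springs until it stopped.
- **Last checks:** The collar's top is 5.0 mm above the rim, which is the collar's own thickness, so it is sitting on the rim. Its centre is within about 0.6 mm of the bore's axis, and the tool tilt is 0.1°. The push is steady at about 27 N with the grip set to 80 N.
- **Other items:** In the last top picture nothing else on the counter looks moved. The arm hid part of the spanner and all of the tap.

**Off-plan:** The push peaked at 48 N on the wrist for about half a second before I eased it off. A sideways force of about 7 N remained at the end. I saw no sign of slipping in the grip or of tilt.

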